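# Close the onggi jar on the balcony

## Robot

A 6-joint arm with a two-finger parallel gripper is mounted at the origin on the work surface. World frame = base frame: x ahead of the robot, y to its left, z up, the work surface at z = 0. Lengths are in m, angles in rad, forces in N, time in s.
With the tool pointing down it reaches from about 0.3 to 0.775 m from the base axis. Payload 14.6 kg.
Tool frame: the origin (TCP) lies between the finger pads, 19 mm behind the fingertips; this is the grasp point; z points along the fingers, y is the line along which they close (so a half turn about z gives the same grasp; the last joint's range is limited). The gripper opens to 94 mm and grips with 3 to 60 N. Pads are 16 mm wide; open, the fingers measure 119 mm over their backs; the gripper's body (75 mm by 177 mm) begins 78 mm behind the grasp point.
Start: joints at [-1.299, 0.3, 1.521, -0, 1.321, -0.067], TCP at [0.183, -0.519, 0.224] pointing down, gripper open.
Joint ranges: [-3.03, 3.03], [-0.79, 2.21], [0.23, 2.52], [-1.04, 4.18], [0, 3.07], [-2.55, 2.55]. Speed limits (rad/s): [2.22, 2.22, 2.57, 3.14, 3.14, 3.14].

## Interface

Orientations are given as [roll, pitch, yaw] about the fixed x, y, z axes, in that order (R = Rz(yaw) Ry(pitch) Rx(roll)).
In Python, from station import ctrl gives the robot as it stands. The module is installed in compiled form; this text tells all that it offers.
- The arm moves only by the tool step_arm, never from a script. Its argument "deltas" is a list of rows, each an object with "dp": the shift along the tool's x, y, z scaled (see below), a list of three; "twist": the turn about the tool's z scaled (see below). In form: [{"dp": [tx, ty, tz], "twist": twist}, ...]. A call has 1 to 12 rows; each row shifts and turns the commanded pose from where the row before left it, along the tool's axes as they then stand; what a row does not reach is not made up. The controller multiplies each number of a shift by 0.04 m and each number of a turn by 4 degrees. A row lasts 1/10 s, in which the tool goes at most 50 mm and 8.59 degrees, less where a joint would pass 70% of its speed; a pose out of reach is approached as far as the arm can. A call with a number of a shift or a turn outside -1 to 1 is refused whole. A call with a gripper value outside its range is refused whole. "gripper" is the opening, from -1 (shut) to 1 (fully open), set as the call begins (left out, the last holds). The fingers move at their own pace and stop on an object; "squeeze" is the grip in N (left out, the last holds). Time passes only in rows, so rows that do not move let the fingers close. It gives the time, the measured TCP pose, the force, the opening and the grip force at its end, in the units of the state.
- ctrl.get_obs(): the state, without advancing time (a new reading comes with each control period).
- ctrl.camera(name): name is "side" or "top" or "wrist"; returns (picture, depth): 420x560x3 uint8, red, green, blue; 420x560 float32, m along the optical axis (not along the pixel's ray), 0 where there is no reading.
- ctrl.get_calibration(name): a dict with "fx", "fy", "cx", "cy" (pixels), "distortion" ([k1, k2, p1, p2, k3] as OpenCV has them; the pictures are not rectified), "world_to_cam" (4x4, takes a point from world to camera coordinates); the wrist camera has in their place "hand_eye" (4x4, takes a point from camera to tool coordinates, whose origin is the TCP and whose axes are the flange's). Camera axes: x right, y down, z forward; pixel columns grow to the right and rows downward; lengths in m; the calibration is good to about 2 mm. A picture is of the moment at which its call begins: read the wrist's pose just before it. get_calibration takes no time and is no camera call.
- ctrl.hand_in(): hands the job in; it is judged then, once.
Trained networks look in the newest picture that a camera, given by its name, has taken for a name from the list of things; names that differ only in an ending like _2 or _b are one class to them, and where a whole thing is asked for, a point or a joint stands for the part that bears it (a point fixed in the world has none). Each returns a list of dicts, best first, with "conf" (0 to 1); they miss things now and then, are a little off and sometimes report something else, mostly with a low value. They report only what shows in the picture. A call takes as long as a camera call. They do not tell look-alikes from the thing itself.
- ctrl.spot_in(camera, label): "rect" ([left, top, right, bottom] as shares, 0 to 1, of the picture: columns of its width, rows of its height, round what is visible of it).
- ctrl.cut_out(camera, label): "pixels" (420x560 bool, what is visible of it) and "rect" ([left, top, right, bottom] as shares, 0 to 1, of the picture: columns of its width, rows of its height, round what is visible of it).
The state is a dict: "time_s": time; "qpos": joint angles; "joint_vel": joint speeds; "tau": joint torques, N m; "ee_pos": TCP position; "eef_rot": TCP orientation; "force": force on the tool from outside, world axes, zero at the start; "moment": the same for the moment, N m; "grip_width": finger opening in m; "grip_force": force on a finger pad.
Only numpy, scipy, OpenCV 4.12 (cv2) and the standard library are available. Lean on these libraries where they do the work, as an engineer would, in place of code of your own. Each camera call takes 0.05 s, during which the arm holds its last target. There are 200 camera calls.

## Task

Take the spatula off the mouth of the tall onggi jar and lay it flat in the steel utensil tray. Draw the jar's lid out from under the lips of the lid rack and lower it onto the jar, holding it until it rests on the rim, so that it sits fully seated and level. Do not shove or tip the jar, and leave everything else where it stands.

Things in the scene. Friction and masses are not known exactly. Their poses are not given: they have to be found in the camera images.
- onggi: the tall brown glazed jar, open at the top, standing loose, 2.5 kg, 190 mm high, widest 164 mm (at 100 mm height). Origin at the centre of its underside, z up. It stands either left or right of the rack; the tray is on the other side.
- onggi_rim (a point): centre of the jar's mouth, at the height of the rim's top (190 mm above the jar's underside). The rim is 124 mm outside and 108 mm inside diameter.
- lid: the jar's loose round brown glazed lid, 0.45 kg, starts in the rack. Origin under its centre, z up. From below: plug 96 mm across, 0 to 10 mm high, goes inside the mouth; flange 140 mm across, 10 to 18 mm, its underside rests on the rim; low cone to 26 mm; upright round knob 34 mm across, to 66 mm. Seated, its origin is 10 mm below the rim's top.
- lid_knob (a point): point on the lid's axis 54 mm above its origin, in the knob, a good height to hold it (TCP) from above
- rack: fixed low steel lid rack, 200 (x) x 164 (y) x 42 mm high, floor 8 mm thick; the lid lies in it, knob up between two lips. Origin under its centre. Open at its front, its -x side, towards the robot; closed at the back (x = 94 mm). Walls 76 mm either side of the middle; lips from x = -55 to 95 mm reach in over the lid's flange: underside 36 mm up, gap between them 108 mm.
- rack_out (a point): point on the rack's centre line, level with its floor, 135 mm in front of its origin (rack x = -135 mm). The lid cannot be lifted straight up out of the rack: it must be drawn along the rack's -x (10 mm free height above its flange, 6 mm either side) and clears the lips once its centre is 112 mm in front of the origin.
- spatula: one-piece yellow silicone-covered spatula, rigid, 200 mm long, 70 g, lying flat across the jar's mouth. Origin at mid-length on its underside, close to the centre of mass; x along it towards the blade. Handle 20 mm wide and 16 mm thick from x = -100 to +30 mm; blade 50 mm wide and 8 mm thick from +30 to +100 mm.
- tray: fixed steel utensil tray, 250 mm (its x) by 140 mm (its y), 25 mm high, walls 4 mm, floor 4 mm thick. Origin at the centre of its underside.
- press_plate: bystander: flat steel press plate, 120 mm disc with a wire handle, 34 mm high; origin under its centre. Not the jar's lid.
- dish: bystander: small white bowl, 100 mm across, 30 mm high; origin under its centre
Not all that is in view belongs to the job. Leave any pink look-alike of the lid alone.

How it is judged:
On the way:
1. the lid reaches the rim, centred, while the fingers still hold it (not dropped) (horizontal distance between lid and onggi_rim below 0.008 m and z of lid in the frame of onggi_rim below -0.004 m and angle between lid's own z axis and vertical below 0.15 rad and contact force between the fingers and lid above 0.5 N), for 0.1 s.
At the end, for the whole second after the job is handed in: Lid at rest on the jar: within 8 mm of the mouth's centre, origin 10 +-3 mm below the rim's top, level within 0.04 rad; jar upright within 0.05 rad. Spatula at rest, flat within 0.12 rad (either face), origin within 60 mm of the tray's middle in tray x and y and under 25 mm above its underside (horizontal distance between lid and onggi_rim below 0.008 m and z of lid in the frame of onggi_rim between -0.013 and -0.007 m and angle between lid's own z axis and vertical below 0.04 rad and linear speed of each of lid, spatula below 0.02 m/s and angle between onggi's own z axis and vertical below 0.05 rad and x of spatula in the frame of tray between -0.06 and 0.06 m and y of spatula in the frame of tray between -0.06 and 0.06 m and z of spatula in the frame of tray between 0 and 0.025 m and (angle between spatula's own z axis and vertical below 0.12 rad or angle between spatula's own z axis and vertical above 3.02 rad)); the robot touches nothing.
It fails at once if the jar is shoved more than 30 mm or tipped more than 0.15 rad (distance of onggi from where it was at the start of the episode above 0.03 m or angle between onggi's own z axis and vertical above 0.15 rad).
It fails at once if a bystander is moved more than 30 mm (distance of any of press_plate, dish from where it was at the start of the episode above 0.03 m).
It also fails if it takes over 66 s, if anything falls off the work surface, if the arm or the gripper's body presses on something with over 40 N, if the wrist force passes 120 N, or if a joint passes its speed limit or range.

## Working session

There is one attempt and no reset: what is moved stays moved. The work goes in short steps, Python scripts to look and compute and a tool call to move; the robot and the scene stay as the last step left them, time stands still between calls to the robot, and variables do not carry over. Pictures are saved under pics/ and viewed, at most 10 in all, crops included, and the job is handed in when it is done.

Besides the shell and the picture viewer there is one more tool, called after "Call:" by a JSON object that holds its "fn" and its "kwargs", one argument or row to a line. step_arm: Moves the arm, as the interface text tells. Its arguments: {"type":"object","properties":{"deltas":{"type":"array"},"gripper":{"type":"number"},"squeeze":{"type":"number"}},"required":["deltas"]}

```bash
mkdir -p pics; cat > h.py <<'E'
import numpy as np, cv2
from station import ctrl
from scipy.spatial.transform import Rotation as R
def pts(cam, depth, mask=None, obs=None):
    c=ctrl.get_calibration(cam)
    K=np.array([[c['fx'],0,c['cx']],[0,c['fy'],c['cy']],[0,0,1]]); D=np.array(c['distortion'],float)
    m=depth>0
    if mask is not None: m&=mask
    v,u=np.nonzero(m); z=depth[v,u]
    n=cv2.undistortPoints(np.stack([u,v],1).astype(np.float64)[:,None],K,D)[:,0]
    P=np.c_[n*z[:,None],z]
    if cam=='wrist':
        T=np.eye(4);T[:3,:3]=R.from_euler('xyz',obs['eef_rot']).as_matrix();T[:3,3]=obs['ee_pos']
        T=T@np.array(c['hand_eye'])
    else: T=np.linalg.inv(np.array(c['world_to_cam']))
    return P@T[:3,:3].T+T[:3,3],u,v
E
python3 - <<'E'
from h import *
o=ctrl.get_obs();print(o)
for cam in ['top','side']:
    im,d=ctrl.camera(cam)
    np.savez(f'{cam}.npz',im=im,d=d)
    cv2.imwrite(f'pics/{cam}.png',im[:,:,::-1])
    for l in ['onggi','lid','rack','spatula','tray','press_plate','dish']:
        for r in ctrl.cut_out(cam,l)[:3]:
            if r['conf']<.15: continue
            P,u,v=pts(cam,d,r['pixels'])
            print(cam,l,round(r['conf'],2),'px',u.mean().round(),v.mean().round(),len(u),'min',P.min(0).round(3),'max',P.max(0).round(3),'med',np.median(P,0).round(3))
E
```

```text
{'time_s': 0.0, 'qpos': array([-1.29856645e+00,  3.00489830e-01,  1.52162523e+00,  1.06983866e-05,
        1.32067848e+00, -6.66028978e-02]), 'joint_vel': array([ 0.00196924,  0.0003453 , -0.00054792,  0.00078088,  0.0016123 ,
        0.00041255]), 'tau': array([-5.07048389e-04, -5.31803906e+01, -3.52735770e+01,  7.08722044e-02,
        2.44771270e-02, -2.37865919e-05]), 'ee_pos': array([ 0.18274243, -0.5184847 ,  0.22365736]), 'eef_rot': array([-3.14039512e+00, -9.02628222e-05,  3.38830063e-01]), 'force': array([ 0.34029133,  0.58505768, -0.04528281]), 'moment': array([ 0.04033194,  0.01193389, -0.00316735]), 'grip_force': 0.0, 'grip_width': 0.09373831911524043}
top onggi 0.77 px 151.0 183.0 2124 min [ 0.489  0.259 -0.004] max [0.668 0.418 0.205] med [0.565 0.343 0.117]
top lid 0.81 px 147.0 260.0 1703 min [ 0.273  0.297 -0.006] max [0.413 0.438 0.074] med [0.344 0.363 0.023]
top lid 0.78 px 362.0 260.0 1715 min [ 0.274 -0.358 -0.003] max [ 0.413 -0.215  0.077] med [ 0.344 -0.282  0.022]
top lid 0.67 px 263.0 157.0 1414 min [ 0.585 -0.037  0.004] max [0.729 0.07  0.084] med [0.652 0
[... 1212 characters left out ...]
 [ 0.637 -0.024  0.021]
side rack 0.32 px 237.0 216.0 771 min [ 0.299  0.074 -0.   ] max [0.416 0.199 0.04 ] med [0.357 0.128 0.008]
side spatula 0.81 px 299.0 122.0 322 min [ 0.547  0.244 -0.002] max [0.623 0.772 0.212] med [0.578 0.367 0.2  ]
side tray 0.55 px 330.0 319.0 5136 min [ 0.451 -0.367 -0.004] max [ 0.714 -0.198  0.031] med [ 0.579 -0.291  0.006]
side press_plate 0.68 px 236.0 216.0 781 min [ 0.296  0.073 -0.   ] max [0.415 0.193 0.04 ] med [0.355 0.127 0.008]
side dish 0.72 px 236.0 215.0 755 min [ 0.299  0.074 -0.   ] max [0.413 0.199 0.04 ] med [0.356 0.129 0.008]
side dish 0.66 px 234.0 271.0 790 min [ 0.291 -0.172 -0.006] max [ 0.392 -0.046  0.036] med [ 0.341 -0.108  0.016]
```

View pics/top.png

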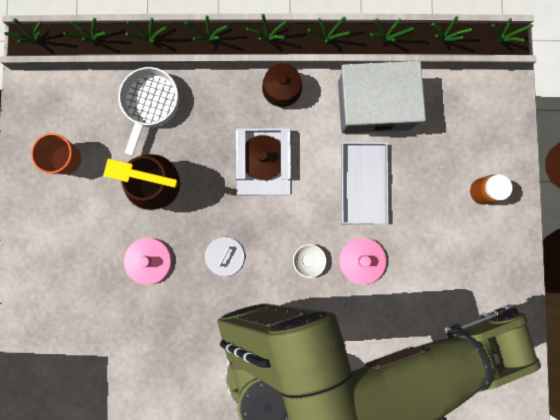

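```bash
python3 - <<'E'
from h import *
D={c:np.load(c+'.npz') for c in ['top','side']}
P=[];C=[]
for c in D:
    p,u,v=pts(c,D[c]['d']); q=D[c]['im'][v,u]; 
    print(c)
    # table
    t=(abs(p[:,2])<.015)&(abs(p[:,0]-.45)<.05)&(abs(p[:,1])<.2); print(' table z',np.median(p[t,2]))
    r=q.astype(int)
    y=(r[:,0]-r[:,2]>80)&(r[:,1]-r[:,2]>50)&(p[:,2]>.19)&(p[:,2]<.225)&(p[:,1]>.2)
    s=p[y]; m=s[:,:2].mean(0); (cx,cy),wh,a=cv2.minAreaRect(s[:,:2].astype(np.float32)); print(' spat',y.sum(),m,'rect',cx,cy,wh,a,'z',np.percentile(s[:,2],[5,50,95]))
    w,V=np.linalg.eigh(np.cov((s[:,:2]-m).T)); ax=V[:,1]; tt=(s[:,:2]-m)@ax; nn=(s[:,:2]-m)@V[:,0]
    print(' axis',ax,'ext',np.percentile(tt,[.5,99.5]), 'width -end',np.ptp(nn[tt<-.06]),'width +end',np.ptp(nn[tt>.06]))
    # lid knob in rack
    k=(p[:,2]>.068)&(p[:,2]<.085)&(np.hypot(p[:,0]-.655,p[:,1]-.015)<.04); print(' knob',k.sum(),p[k].mean(0),np.ptp(p[k],0))
    # jar rim: points not yellow near z .19
    j=(~y)&(abs(p[:,2]-.19)<.008)&(np.hypot(p[:,0]-.575,p[:,1]-.35)<.1)&(r[:,0]-r[:,2]<80)
    s=p[j][:,:2]; A=np.c_[2*s,np.ones(len(s))]; b=(s**2).sum(1); x=np.linalg.lstsq(A,b,rcond=None)[0]; print(' rim',j.sum(),x[:2],np.sqrt(x[2]+x[:2]@x[:2]),s.min(0),s.max(0))
    # rack top
    for n,lo,hi,c0 in [('rack',.034,.05,(.643,.015)),('tray',.015,.034,(.577,-.296))]:
        k=(p[:,2]>lo)&(p[:,2]<hi)&(abs(p[:,0]-c0[0])<.15)&(abs(p[:,1]-c0[1])<.11); print(' ',n,k.sum(),cv2.minAreaRect(p[k][:,:2].astype(np.float32)))
E
```

```text
top
 table z 0.0010373834979595653
 spat 820 [0.58093918 0.36302345] rect 0.5770599246025085 0.3432411551475525 (0.19972975552082062, 0.05162139609456062) 76.2638168334961 z [0.19474528 0.20170576 0.21010569]
 axis [0.23517157 0.97195387] ext [-0.11859069  0.0787978 ] width -end 0.02228604988139396 width +end 0.05028639070760312
 knob 99 [0.6547721  0.01723803 0.07511389] [0.03070554 0.02981119 0.01539951]
 rim 338 [0.57085564 0.33943091] 0.05808987266471876 [0.51025742 0.27931335] [0.6324699  0.39951456]
  rack 1187 ((0.664945662021637, 0.015546642243862152), (0.15464618802070618, 0.16358418762683868), 0.2685759663581848)
  tray 436 ((0.577023983001709, -0.2932870388031006), (0.14172451198101044, 0.25183239579200745), 88.91939544677734)
side
 table z 0.0014269192774757355
 spat 282 [0.58275654 0.35776422] rect 0.5784743428230286 0.34424102306365967 (0.203957661986351, 0.04977639019489288) 76.20674896240234 z [0.19461738 0.20118967 0.2083819 ]
 axis [0.23511941 0.97196649] ext [-0.11478832  0.08585079] width -end 0.023188409595505687 width +end 0.04980233153793584
 knob 81 [0.65721417 0.01495644 0.07474848] [0.03268846 0.03516426 0.0110274 ]
 rim 231 [0.57282033 0.33569878] 0.05733786749639137 [0.51214629 0.25225268] [0.63421919 0.42271928]
  rack 1056 ((0.6682592630386353, 0.01797836273908615), (0.1563633680343628, 0.17599427700042725), 0.20215760171413422)
  tray 949 ((0.5788902044296265, -0.29297083616256714), (0.1462441235780716, 0.2515409290790558), 88.71195983886719)
```

View pics/side.png

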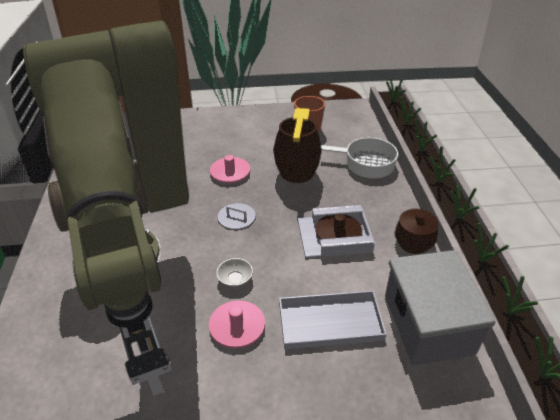

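Lid candidates (top picture): brown lid in the rack (264,157), pink look-alikes (148,261) and (362,261), brown pot (282,85) and press plate (224,256). I choose the one in the rack. The spatula is the yellow object on the jar at (140,175), blade towards +y (left).

```bash
python3 - <<'E'
import cv2,numpy as np
a=cv2.imread('pics/top.png');b=cv2.imread('pics/side.png')
f=lambda i,x,y:cv2.resize(i[y:y+100,x:x+130],(390,300),interpolation=cv2.INTER_CUBIC)
cv2.imwrite('pics/crop.png',np.vstack([np.hstack([f(a,90,130),f(a,210,100)]),np.hstack([f(b,240,90),f(b,280,180)])]))
E
```

```text
(no output)
```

View pics/crop.png

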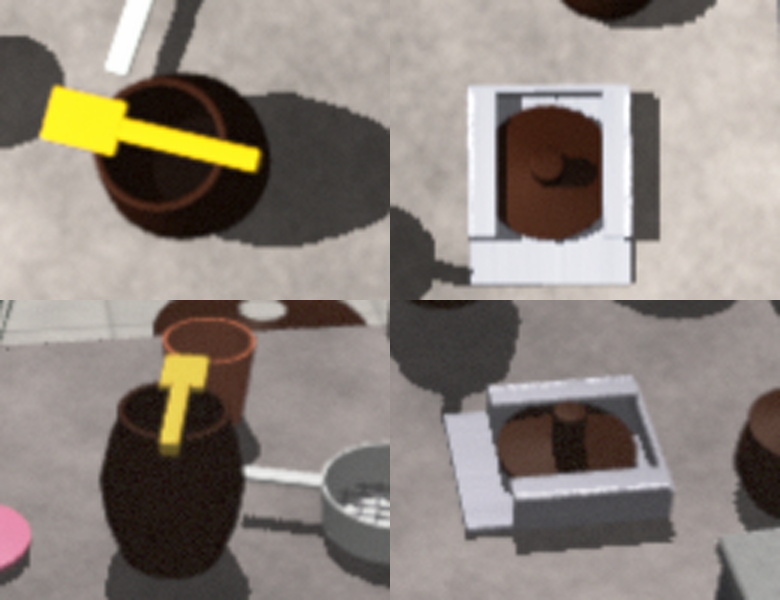

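Call:
{"fn": "step_arm", "kwargs": {
  "deltas": [
    {"dp": [0,0,-0.25],"twist": -1},
    {"dp": [0,0,-0.25],"twist": -1},
    {"dp": [0,0,-0.25],"twist": -1},
    {"dp": [0,0,-0.25],"twist": -1},
    {"dp": [0,0,-0.25],"twist": -1},
    {"dp": [0,0,-0.25],"twist": -1},
    {"dp": [0,0,-0.25],"twist": -1},
    {"dp": [0,0,-0.25],"twist": -1},
    {"dp": [0,0,-0.25],"twist": -1},
    {"dp": [0,0,-0.25],"twist": -1},
    {"dp": [0,0,0],"twist": -1},
    {"dp": [0,0,0],"twist": -1}
  ],
  "gripper": 0.1
}}

```text
time_s: 2.0
ee_pos: [0.1828, -0.5188, 0.3245]
eef_rot: [3.141, 0.0, 1.179]
force: [-0.3, -0.7, -0.3]
grip_width: 0.0519
grip_force: 0.0
```

The crop confirms it: the brown knobbed lid sits between the rack's lips, and the spatula lies across the jar with its handle over the mouth and its blade at +y.

Call:
{"fn": "step_arm", "kwargs": {
  "deltas": [
    {"dp": [0,0,0],"twist": -1},
    {"dp": [0,0,0],"twist": -1},
    {"dp": [0,0,0],"twist": -0.2},
    {"dp": [0.97,0.19,0],"twist": 0},
    {"dp": [0.97,0.19,0],"twist": 0},
    {"dp": [0.97,0.19,0],"twist": 0},
    {"dp": [0.97,0.19,0],"twist": 0},
    {"dp": [0.97,0.19,0],"twist": 0},
    {"dp": [0.97,0.19,0],"twist": 0},
    {"dp": [0.97,0.19,0],"twist": 0},
    {"dp": [0.97,0.19,0],"twist": 0},
    {"dp": [0.97,0.19,0],"twist": 0}
  ]
}}

```text
time_s: 3.2
ee_pos: [0.3327, -0.1944, 0.3245]
eef_rot: [3.141, 0.0, 1.328]
force: [0.1, -0.9, -0.8]
grip_width: 0.0518
grip_force: 0.0
```

Call:
{"fn": "step_arm", "kwargs": {
  "deltas": [
    {"dp": [0.97,0.19,0],"twist": 0},
    {"dp": [0.97,0.19,0],"twist": 0},
    {"dp": [0.97,0.19,0],"twist": 0},
    {"dp": [0.97,0.19,0],"twist": 0},
    {"dp": [0.97,0.19,0],"twist": 0},
    {"dp": [0.97,0.19,0],"twist": 0},
    {"dp": [0.97,0.19,0],"twist": 0},
    {"dp": [0.97,0.19,0],"twist": 0},
    {"dp": [0.97,0.19,0],"twist": 0},
    {"dp": [0.97,0.19,0],"twist": 0},
    {"dp": [0.97,0.19,0],"twist": 0},
    {"dp": [0,0,0],"twist": 0}
  ]
}}

```text
time_s: 4.4
ee_pos: [0.516, 0.2019, 0.323]
eef_rot: [-3.14, 0.0, 1.332]
force: [-1.2, 0.3, 0.2]
grip_width: 0.0517
grip_force: 0.0
```

```bash
python3 - <<'E'
from h import *
o=ctrl.get_obs(); im,d=ctrl.camera('wrist'); print(o['ee_pos'],o['eef_rot'])
cv2.imwrite('pics/w1.png',im[:,:,::-1])
p,u,v=pts('wrist',d,None,o); r=im[v,u].astype(int)
y=(r[:,0]-r[:,2]>80)&(r[:,1]-r[:,2]>50)&(p[:,2]>.185)&(p[:,2]<.22)&(p[:,1]>.2)
s=p[y]; print('spat',y.sum(),cv2.minAreaRect(s[:,:2].astype(np.float32)),np.percentile(s[:,2],[5,50,95]))
h=s[s[:,2]>.202]; m=h.mean(0); print('handle',m, cv2.minAreaRect(h[:,:2].astype(np.float32)))
j=(~y)&(abs(p[:,2]-.19)<.008)&(np.hypot(p[:,0]-.571,p[:,1]-.339)<.08)
s=p[j][:,:2]; A=np.c_[2*s,np.ones(len(s))]; x=np.linalg.lstsq(A,(s**2).sum(1),rcond=None)[0]; print('rim',j.sum(),x[:2],np.sqrt(x[2]+x[:2]@x[:2]),s.min(0),s.max(0),np.median(p[j][:,2]))
E
```

```text
[0.51599448 0.20186293 0.32301332] [-3.14002122e+00  3.91131375e-04  1.33155893e+00]
spat 3882 ((0.5656851530075073, 0.2974952161312103), (0.10469303280115128, 0.020289890468120575), 76.60828399658203) [0.20379264 0.2057208  0.20702795]
handle [0.5658657  0.29944023 0.20565347] ((0.56553053855896, 0.2968909442424774), (0.1034325584769249, 0.020239833742380142), 76.4896469116211)
rim 2774 [0.57078959 0.33784286] 0.056575931355697405 [0.50961309 0.27773314] [0.63263828 0.36706023] 0.18970059426290775
```

View pics/w1.png

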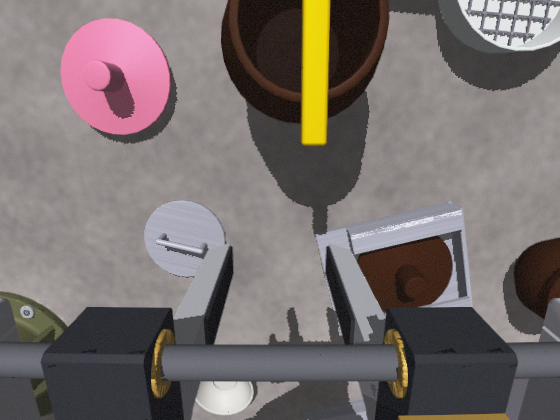

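The wrist view shows the handle's end at (314,140), the jar mouth at (305,60) and the lid in the rack at (410,270). The handle fit matches my plan.

Call:
{"fn": "step_arm", "kwargs": {
  "deltas": [
    {"dp": [0.95,0.155,0],"twist": 0},
    {"dp": [0.95,0.155,0],"twist": 0},
    {"dp": [0.95,0.155,0],"twist": 0},
    {"dp": [0.95,0.155,0],"twist": 0},
    {"dp": [0,0,0],"twist": 0},
    {"dp": [0,0,0],"twist": 0},
    {"dp": [0,0,0.6],"twist": 0},
    {"dp": [0,0,0.6],"twist": 0},
    {"dp": [0,0,0.6],"twist": 0},
    {"dp": [0,0,0],"twist": 0}
  ]
}}

```text
time_s: 5.45
ee_pos: [0.5749, 0.3383, 0.25]
eef_rot: [-3.138, 0.003, 1.328]
force: [0.2, -0.3, 0.5]
grip_width: 0.0514
grip_force: 0.0
```

Call:
{"fn": "step_arm", "kwargs": {
  "deltas": [
    {"dp": [0,0,0.4],"twist": 0},
    {"dp": [0,0,0.4],"twist": 0},
    {"dp": [0,0,0.3],"twist": 0},
    {"dp": [0,0,0.2],"twist": 0},
    {"dp": [0,0,0],"twist": 0},
    {"dp": [0,0,0],"twist": 0}
  ]
}}

```text
time_s: 6.05
ee_pos: [0.5759, 0.3403, 0.2012]
eef_rot: [3.141, -0.001, 1.33]
force: [0.2, -0.1, -0.6]
grip_width: 0.0518
grip_force: 0.0
```

Call:
{"fn": "step_arm", "kwargs": {
  "deltas": [
    {"dp": [0,0,0],"twist": 0},
    {"dp": [0,0,0],"twist": 0},
    {"dp": [0,0,0],"twist": 0},
    {"dp": [0,0,0],"twist": 0},
    {"dp": [0,0,0],"twist": 0},
    {"dp": [0,0,0],"twist": 0},
    {"dp": [0,0,0],"twist": 0},
    {"dp": [0,0,0],"twist": 0}
  ],
  "gripper": -1,
  "squeeze": 20
}}

```text
time_s: 6.85
ee_pos: [0.5757, 0.3404, 0.2004]
eef_rot: [3.141, -0.0, 1.33]
force: [0.5, -0.2, 1.6]
grip_width: 0.0196
grip_force: 20.0
```

Call:
{"fn": "step_arm", "kwargs": {
  "deltas": [
    {"dp": [0,0,-0.4],"twist": 0},
    {"dp": [0,0,-0.8],"twist": 0},
    {"dp": [0,0,-0.8],"twist": 0},
    {"dp": [0,0,-0.8],"twist": 0},
    {"dp": [-0.96,0.24,-0.3],"twist": 0},
    {"dp": [-0.96,0.24,0],"twist": 0},
    {"dp": [-0.96,0.24,0],"twist": 0},
    {"dp": [-0.96,0.24,0],"twist": 0},
    {"dp": [-0.96,0.24,0],"twist": 0},
    {"dp": [-0.96,0.24,0],"twist": 0},
    {"dp": [-0.96,0.24,0],"twist": 0},
    {"dp": [-0.96,0.24,0],"twist": 0}
  ]
}}

```text
time_s: 8.05
ee_pos: [0.5767, 0.0222, 0.3242]
eef_rot: [-3.141, 0.0, 1.33]
force: [0.9, 0.1, -0.8]
grip_width: 0.0201
grip_force: 20.0
```

Call:
{"fn": "step_arm", "kwargs": {
  "deltas": [
    {"dp": [-0.96,0.24,0],"twist": 0},
    {"dp": [-0.96,0.24,0],"twist": 0},
    {"dp": [-0.96,0.24,0],"twist": 0},
    {"dp": [-0.96,0.24,0],"twist": 0},
    {"dp": [-0.96,0.24,0],"twist": 0},
    {"dp": [-0.96,0.24,0],"twist": 0},
    {"dp": [-0.96,0.24,0],"twist": 0},
    {"dp": [-0.96,0.24,0],"twist": 1},
    {"dp": [0,0,0],"twist": 1},
    {"dp": [0,0,0],"twist": 1},
    {"dp": [0,0,0],"twist": 1},
    {"dp": [0,0,0],"twist": 1}
  ]
}}

```text
time_s: 9.25
ee_pos: [0.5783, -0.293, 0.3239]
eef_rot: [-3.141, 0.0, 0.978]
force: [-0.3, 0.3, -0.7]
grip_width: 0.02
grip_force: 20.0
```

Call:
{"fn": "step_arm", "kwargs": {
  "deltas": [
    {"dp": [0,0,0],"twist": 1},
    {"dp": [0,0,0],"twist": 1},
    {"dp": [0,0,0],"twist": 1},
    {"dp": [0,0,0],"twist": 1},
    {"dp": [0,0,0],"twist": 1},
    {"dp": [0,0,0],"twist": 1},
    {"dp": [0,0,0],"twist": 1},
    {"dp": [0,0,0],"twist": 1},
    {"dp": [0,0,0],"twist": 1},
    {"dp": [0,0,0],"twist": 1},
    {"dp": [0,0,0],"twist": 1},
    {"dp": [0,0,0],"twist": 1}
  ]
}}

```text
time_s: 10.45
ee_pos: [0.5784, -0.2929, 0.3239]
eef_rot: [-3.141, 0.0, 0.141]
force: [0.2, -0.2, -2.1]
grip_width: 0.02
grip_force: 20.0
```

Call:
{"fn": "step_arm", "kwargs": {
  "deltas": [
    {"dp": [0,0,0],"twist": 1},
    {"dp": [0,0,0],"twist": 1},
    {"dp": [0,0,0],"twist": 0},
    {"dp": [0,0,0],"twist": 0}
  ]
}}

```text
time_s: 10.85
ee_pos: [0.5784, -0.2929, 0.3241]
eef_rot: [-3.141, 0.0, 0.006]
force: [0.0, -0.2, -1.5]
grip_width: 0.0201
grip_force: 20.0
```

```bash
python3 - <<'E'
from h import *
im,d=ctrl.camera('top'); o=ctrl.get_obs(); print(o['ee_pos'],o['eef_rot'])
cv2.imwrite('pics/top2.png',im[:,:,::-1])
p,u,v=pts('top',d); r=im[v,u].astype(int)
y=(r[:,0]-r[:,2]>80)&(r[:,1]-r[:,2]>50)&(p[:,2]>.1); s=p[y]; print('spat',y.sum(),cv2.minAreaRect(s[:,:2].astype(np.float32)),s.min(0),s.max(0))
k=(p[:,2]>.184)&(p[:,2]<.205)&(np.hypot(p[:,0]-.571,p[:,1]-.339)<.08); s=p[k][:,:2]
x=np.linalg.lstsq(np.c_[2*s,np.ones(len(s))],(s**2).sum(1),rcond=None)[0]; print('rim',k.sum(),x[:2],s.min(0),s.max(0),(s.min(0)+s.max(0))/2)
E
```

```text
[ 0.57840379 -0.29286569  0.32412388] [-3.14144215e+00  1.94329078e-04  5.67717710e-03]
spat 329 ((0.6586413979530334, 0.022935032844543457), (1.3303354978561401, 0.18308068811893463), 86.77851104736328) [ 0.52986584 -0.63603734  0.10026056] [0.73145475 0.68881187 0.57346928]
rim 418 [0.57079329 0.33954031] [0.5102085  0.27850346] [0.6320627  0.40271837] [0.5711356  0.34061091]
```

Call:
{"fn": "step_arm", "kwargs": {
  "deltas": [
    {"dp": [0,0,0.8],"twist": 0},
    {"dp": [0,0,0.9],"twist": 0},
    {"dp": [0,0,0.9],"twist": 0},
    {"dp": [0,0,0.9],"twist": 0},
    {"dp": [0,0,0.9],"twist": 0},
    {"dp": [0,0,0.9],"twist": 0},
    {"dp": [0,0,0.8],"twist": 0},
    {"dp": [0,0,0.6],"twist": 0},
    {"dp": [0,0,0.4],"twist": 0},
    {"dp": [0,0,0.3],"twist": 0},
    {"dp": [0,0,0],"twist": 0},
    {"dp": [0,0,0],"twist": 0}
  ]
}}

```text
time_s: 12.1
ee_pos: [0.5789, -0.2932, 0.0292]
eef_rot: [3.141, -0.001, 0.004]
force: [0.7, 1.0, -0.8]
grip_width: 0.0197
grip_force: 20.0
```

Call:
{"fn": "step_arm", "kwargs": {
  "deltas": [
    {"dp": [0,0,0.05],"twist": 0},
    {"dp": [0,0,0],"twist": 0},
    {"dp": [0,0,0],"twist": 0}
  ]
}}

```text
time_s: 12.4
ee_pos: [0.5786, -0.293, 0.0268]
eef_rot: [3.141, -0.001, 0.004]
force: [-0.7, -0.6, -1.5]
grip_width: 0.02
grip_force: 20.0
```

Call:
{"fn": "step_arm", "kwargs": {
  "deltas": [
    {"dp": [0,0,0],"twist": 0},
    {"dp": [0,0,0],"twist": 0},
    {"dp": [0,0,0],"twist": 0},
    {"dp": [0,0,0],"twist": 0},
    {"dp": [0,0,0],"twist": 0},
    {"dp": [0,0,0],"twist": 0},
    {"dp": [0,0,-0.8],"twist": 0},
    {"dp": [0,0,-0.9],"twist": 0},
    {"dp": [0,0,-0.9],"twist": 0},
    {"dp": [0,0,-0.9],"twist": 0},
    {"dp": [0,0,-0.9],"twist": 0},
    {"dp": [0,0,0],"twist": 0}
  ],
  "gripper": 0.1
}}

```text
time_s: 13.6
ee_pos: [0.5798, -0.2937, 0.208]
eef_rot: [3.137, -0.007, 0.004]
force: [-0.5, -0.1, 0.0]
grip_width: 0.0519
grip_force: 0.0
```

Call:
{"fn": "step_arm", "kwargs": {
  "deltas": [
    {"dp": [-0.14,-0.86,-0.11],"twist": 0},
    {"dp": [-0.14,-0.86,-0.11],"twist": 0},
    {"dp": [-0.14,-0.86,-0.11],"twist": 0},
    {"dp": [-0.14,-0.86,-0.11],"twist": 0},
    {"dp": [-0.14,-0.86,-0.11],"twist": 0},
    {"dp": [-0.14,-0.86,-0.11],"twist": 0},
    {"dp": [-0.14,-0.86,-0.11],"twist": 0},
    {"dp": [-0.14,-0.86,-0.11],"twist": 0},
    {"dp": [-0.14,-0.86,-0.11],"twist": 0},
    {"dp": [0,0,0],"twist": 0},
    {"dp": [0,0,0],"twist": 0},
    {"dp": [0,0,0],"twist": 0}
  ]
}}

```text
time_s: 14.8
ee_pos: [0.5269, 0.0158, 0.2414]
eef_rot: [3.141, 0.001, 0.003]
force: [-0.3, -1.6, -0.6]
grip_width: 0.0517
grip_force: 0.0
```

```bash
python3 - <<'E'
from h import *
o=ctrl.get_obs(); im,d=ctrl.camera('wrist'); print(o['ee_pos'],o['eef_rot'])
p,u,v=pts('wrist',d,None,o)
cv2.imwrite('pics/w2.png',im[:,:,::-1])
def circ(s):
    x=np.linalg.lstsq(np.c_[2*s,np.ones(len(s))],(s**2).sum(1),rcond=None)[0]; return x[:2],np.sqrt(x[2]+x[:2]@x[:2])
near=np.hypot(p[:,0]-.655,p[:,1]-.016)<.035
k=near&(p[:,2]>.069)&(p[:,2]<.08); s=p[k]; print('knobtop',k.sum(),s.mean(0),s.min(0),s.max(0),cv2.minEnclosingCircle(s[:,:2].astype(np.float32)))
dark=(im[v,u].astype(int).sum(1)<330)
g=dark&(np.hypot(p[:,0]-.655,p[:,1]-.016)<.08)&(p[:,2]>.018)&(p[:,2]<.034); s=p[g]; print('flange x',np.percentile(s[:,0],[.2,99.8]),s[:,2].min())
k=(p[:,2]>.038)&(p[:,2]<.047)&(abs(p[:,0]-.65)<.13)&(abs(p[:,1]-.016)<.1)&~near; print('lips',k.sum(),cv2.minAreaRect(p[k][:,:2].astype(np.float32)),np.median(p[k][:,2]))
for sd in (1,-1):
    q=p[k&((p[:,1]-.016)*sd>.03)&(p[:,0]<.72)&(p[:,0]>.6)]; b=np.polyfit(q[:,0],q[:,1],1); print(sd,'y range',np.percentile(q[:,1],[1,99]),'slope',b[0])
im,d=ctrl.camera('top'); p,u,v=pts('top',d); r=im[v,u].astype(int)
y=(r[:,0]-r[:,2]>80)&(r[:,1]-r[:,2]>50)&(p[:,2]<.04)&(abs(p[:,1]+.29)<.1)&(p[:,0]<.75); s=p[y]; print('spat',y.sum(),cv2.minAreaRect(s[:,:2].astype(np.float32)),np.percentile(s[:,2],[2,50,98]))
cv2.imwrite('pics/top3.png',im[:,:,::-1])
E
```

```text
[0.52687616 0.01581597 0.24135633] [3.14147759e+00 6.53866370e-04 3.13817186e-03]
knobtop 1187 [0.65511185 0.01687429 0.07349766] [6.39081117e-01 4.20133285e-04 6.91533243e-02] [0.67184913 0.03288909 0.0762314 ] ((0.6550136208534241, 0.016748035326600075), 0.016914641484618187)
flange x [0.58810757 0.7071203 ] 0.02369175543024088
lips 7516 ((0.646328330039978, 0.015545807778835297), (0.11492304503917694, 0.1651841551065445), 0.1745615154504776) 0.04192153830176151
1 y range [0.06926896 0.09738384] slope 0.011013180882708818
-1 y range [-0.06635074 -0.03834074] slope 0.006236767149123576
spat 637 ((0.5844493508338928, -0.29248183965682983), (0.050950828939676285, 0.19791658222675323), 89.59476470947266) [0.00332802 0.01527438 0.02617088]
```

View pics/w2.png

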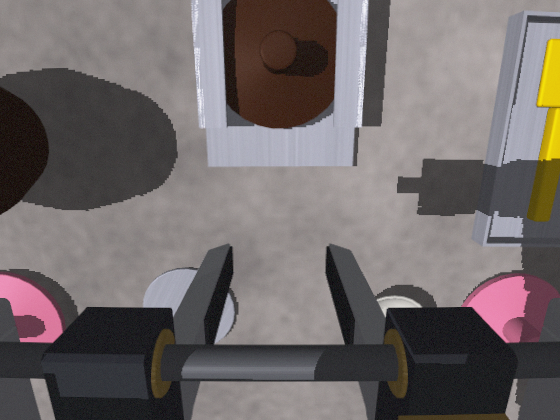

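The wrist view shows the knob at (280,50) between the lips, and the spatula lying in the tray at (550,130). Next I go over the knob.

Call:
{"fn": "step_arm", "kwargs": {
  "deltas": [
    {"dp": [0.8,-0.01,0],"twist": 0},
    {"dp": [0.8,-0.01,0],"twist": 0},
    {"dp": [0.8,0,0],"twist": 0},
    {"dp": [0.8,0,0],"twist": 0},
    {"dp": [0,0,0.7],"twist": 0},
    {"dp": [0,0,0.9],"twist": 0},
    {"dp": [0,0,0.8],"twist": 0},
    {"dp": [0,0,0.5],"twist": 0},
    {"dp": [0,0,0],"twist": 0},
    {"dp": [0,0,0],"twist": 0}
  ]
}}

```text
time_s: 15.9
ee_pos: [0.6552, 0.0171, 0.1264]
eef_rot: [3.142, -0.0, 0.003]
force: [-1.0, 0.2, 0.5]
grip_width: 0.0518
grip_force: 0.0
```

Call:
{"fn": "step_arm", "kwargs": {
  "deltas": [
    {"dp": [0,0,0.5],"twist": 0},
    {"dp": [0,0,0.5],"twist": 0},
    {"dp": [0,0,0.3],"twist": 0},
    {"dp": [0,0,0.2],"twist": 0},
    {"dp": [0,0,0.1],"twist": 0},
    {"dp": [0,0,0],"twist": 0},
    {"dp": [0,0,0],"twist": 0},
    {"dp": [0,0,0],"twist": 0}
  ]
}}

```text
time_s: 16.7
ee_pos: [0.6552, 0.0178, 0.0626]
eef_rot: [3.142, -0.001, 0.004]
force: [-0.4, -0.2, 0.5]
grip_width: 0.0519
grip_force: 0.0
```

Call:
{"fn": "step_arm", "kwargs": {
  "deltas": [
    {"dp": [0,0,0],"twist": 0},
    {"dp": [0,0,0],"twist": 0},
    {"dp": [0,0,0],"twist": 0},
    {"dp": [0,0,0],"twist": 0},
    {"dp": [0,0,0],"twist": 0},
    {"dp": [0,0,0],"twist": 0}
  ],
  "gripper": -1,
  "squeeze": 35
}}

```text
time_s: 17.3
ee_pos: [0.6549, 0.0177, 0.062]
eef_rot: [3.141, -0.0, 0.004]
force: [-0.5, -0.4, 1.9]
grip_width: 0.0335
grip_force: 35.0
```

Call:
{"fn": "step_arm", "kwargs": {
  "deltas": [
    {"dp": [0,0,-0.06],"twist": 0},
    {"dp": [0,0,-0.06],"twist": 0},
    {"dp": [-0.2,0.02,0],"twist": 0},
    {"dp": [-0.4,0.02,0],"twist": 0},
    {"dp": [-0.6,0,0],"twist": 0},
    {"dp": [-0.6,0,0],"twist": 0},
    {"dp": [-0.6,0,0],"twist": 0},
    {"dp": [-0.6,0,0],"twist": 0},
    {"dp": [-0.6,0,0],"twist": 0},
    {"dp": [-0.4,0,0],"twist": 0},
    {"dp": [0,0,0],"twist": 0},
    {"dp": [0,0,0],"twist": 0}
  ]
}}

```text
time_s: 18.5
ee_pos: [0.4951, 0.0156, 0.067]
eef_rot: [3.142, -0.001, 0.004]
force: [0.3, -1.3, -4.0]
grip_width: 0.034
grip_force: 35.0
```

Call:
{"fn": "step_arm", "kwargs": {
  "deltas": [
    {"dp": [0,0,-0.5],"twist": 0},
    {"dp": [0,0,-0.9],"twist": 0},
    {"dp": [0,0,-0.9],"twist": 0},
    {"dp": [0,0,-0.9],"twist": 0},
    {"dp": [-0.26,-0.81,-0.41],"twist": 0},
    {"dp": [-0.26,-0.81,-0.41],"twist": 0},
    {"dp": [-0.26,-0.81,-0.41],"twist": 0},
    {"dp": [-0.26,-0.81,-0.41],"twist": 0},
    {"dp": [-0.26,-0.81,-0.41],"twist": 0},
    {"dp": [-0.26,-0.81,-0.41],"twist": 0},
    {"dp": [-0.26,-0.81,-0.41],"twist": 0},
    {"dp": [-0.26,-0.81,-0.41],"twist": 0}
  ]
}}

```text
time_s: 19.7
ee_pos: [0.4105, 0.276, 0.3267]
eef_rot: [-3.141, -0.0, 0.004]
force: [0.7, -0.1, -4.2]
grip_width: 0.0333
grip_force: 35.0
```

Call:
{"fn": "step_arm", "kwargs": {
  "deltas": [
    {"dp": [-0.26,-0.81,-0.41],"twist": 0},
    {"dp": [-0.26,-0.81,-0.41],"twist": 0},
    {"dp": [0,0,0],"twist": 0},
    {"dp": [0,0,0],"twist": 0},
    {"dp": [0,0,0],"twist": 0},
    {"dp": [0,0,0],"twist": 0}
  ]
}}

```text
time_s: 20.3
ee_pos: [0.3901, 0.3384, 0.3582]
eef_rot: [3.141, 0.001, 0.002]
force: [0.2, -0.7, -4.0]
grip_width: 0.0334
grip_force: 35.0
```

```bash
cat > look.py <<'E'
from h import *
import sys
n=sys.argv[1]
def circ(s):
    from scipy.optimize import least_squares
    f=lambda q:np.hypot(s[:,0]-q[0],s[:,1]-q[1])-.058
    q=least_squares(f,[.571,.34],loss='soft_l1',f_scale=.003); return q.x,np.abs(f(q.x)).mean()
for cam in ['wrist','top','side']:
    o=ctrl.get_obs(); im,d=ctrl.camera(cam); cv2.imwrite(f'pics/{n}_{cam}.png',im[:,:,::-1])
    p,u,v=pts(cam,d,None,o); r=np.hypot(p[:,0]-.571,p[:,1]-.34)
    k=(abs(p[:,2]-.19)<.006)&(r<.07)&(r>.045)
    s=p[k][:,:2]; print(cam,'rim',k.sum(),*circ(s) if k.sum()>30 else '','bbox',s.min(0),s.max(0),'z',np.median(p[k][:,2])) if k.sum() else print(cam,'none')
    # lid held
    T=o['ee_pos']; q=p-T; m=(q[:,2]<-.02)&(q[:,2]>-.06)&(np.hypot(q[:,0],q[:,1])<.085)
    if m.sum()>30:
        s=p[m]; fl=q[m][:,2]<-.034; print(cam,'lid n',m.sum(),'rel ee min',(s.min(0)-T).round(4),'max',(s.max(0)-T).round(4))
print(o['ee_pos'],o['eef_rot'])
E
python3 look.py a
```

```text
wrist rim 1842 [0.57129122 0.33929537] 0.0020339386063854908 bbox [0.50937206 0.27927805] [0.5588804  0.39975204] z 0.1896392249459263
wrist lid n 29158 rel ee min [-0.0694 -0.0701 -0.0445] max [ 0.0707  0.0697 -0.02  ]
top rim 403 [0.57091072 0.33945898] 0.0021155187680788824 bbox [0.510584  0.2772627] [0.63198793 0.40240644] z 0.1904739165326994
top lid n 816 rel ee min [-0.0607 -0.0691 -0.047 ] max [ 0.0726  0.05   -0.0225]
side rim 241 [0.573113   0.33711149] 0.002817463595296772 bbox [0.51203846 0.27509531] [0.6343947  0.40444559] z 0.1890531697268545
side lid n 808 rel ee min [-0.0658 -0.0727 -0.0454] max [ 0.0719  0.0685 -0.0202]
[0.39000327 0.33857368 0.35845637] [3.14137674e+00 2.33221250e-04 2.58445570e-03]
```

View pics/a_wrist.png

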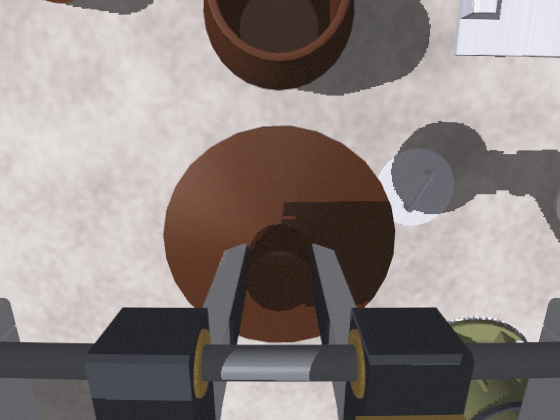

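The wrist view shows the lid held centred on the knob (280,235), with the jar's rim ahead at (280,30).

Call:
{"fn": "step_arm", "kwargs": {
  "deltas": [
    {"dp": [0.6,-0.02,0],"twist": 0},
    {"dp": [0.8,0,0],"twist": 0},
    {"dp": [0.8,0,0],"twist": 0},
    {"dp": [0.8,0,0],"twist": 0},
    {"dp": [0.8,0,0],"twist": 0},
    {"dp": [0.5,0,0],"twist": 0},
    {"dp": [0.22,0,0],"twist": 0},
    {"dp": [0,0,0.8],"twist": 0},
    {"dp": [0,0,0.8],"twist": 0},
    {"dp": [0,0,0.6],"twist": 0},
    {"dp": [0,0,0],"twist": 0},
    {"dp": [0,0,0],"twist": 0}
  ]
}}

```text
time_s: 21.65
ee_pos: [0.5707, 0.3405, 0.2716]
eef_rot: [-3.141, -0.0, 0.003]
force: [0.2, 0.8, -3.7]
grip_width: 0.0337
grip_force: 35.0
```

```bash
python3 look.py b
```

```text
wrist none
wrist lid n 29166 rel ee min [-0.0695 -0.0698 -0.0446] max [ 0.0708  0.0698 -0.02  ]
top rim 41 [0.5704533  0.33681162] 0.0008841488833012667 bbox [0.51620778 0.27733348] [0.58518142 0.31305079] z 0.18935019639506634
top lid n 406 rel ee min [-0.0567 -0.0694 -0.0466] max [ 0.0691  0.0649 -0.0208]
side rim 154 [0.57363916 0.33794516] 0.0023088601648847224 bbox [0.5124865  0.27546089] [0.63379863 0.3671055 ] z 0.18862362441039754
side lid n 768 rel ee min [-0.0667 -0.0739 -0.046 ] max [ 0.0736  0.0727 -0.0201]
[0.57095923 0.34082617 0.27274184] [-3.14026558e+00 -2.56855683e-03  3.63160510e-03]
```

View pics/b_side.png

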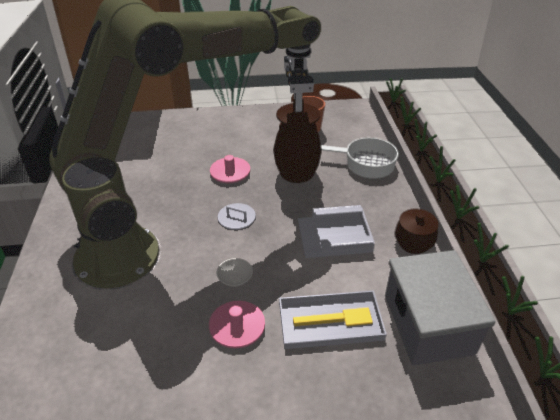

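The side view shows the lid held just above the jar at (298,115), and the spatula flat in the tray at (332,320). I lower it while watching the force.

Call:
{"fn": "step_arm", "kwargs": {
  "deltas": [
    {"dp": [0,0.03,0],"twist": 0},
    {"dp": [0,0,0.2],"twist": 0},
    {"dp": [0,0,0.2],"twist": 0},
    {"dp": [0,0,0.15],"twist": 0},
    {"dp": [0,0,0.1],"twist": 0},
    {"dp": [0,0,0],"twist": 0},
    {"dp": [0,0,0],"twist": 0}
  ]
}}

```text
time_s: 22.5
ee_pos: [0.5705, 0.3395, 0.2448]
eef_rot: [-3.142, -0.0, 0.004]
force: [-0.4, 0.5, -3.5]
grip_width: 0.0334
grip_force: 35.0
```

Call:
{"fn": "step_arm", "kwargs": {
  "deltas": [
    {"dp": [0,0,0.05],"twist": 0},
    {"dp": [0,0,0.05],"twist": 0},
    {"dp": [0,0,0.05],"twist": 0},
    {"dp": [0,0,0.03],"twist": 0},
    {"dp": [0,0,0],"twist": 0},
    {"dp": [0,0,0],"twist": 0}
  ]
}}

```text
time_s: 23.1
ee_pos: [0.5705, 0.3394, 0.2375]
eef_rot: [-3.142, -0.0, 0.004]
force: [0.9, 0.6, -3.9]
grip_width: 0.0336
grip_force: 35.0
```

Call:
{"fn": "step_arm", "kwargs": {
  "deltas": [
    {"dp": [0,0,0.03],"twist": 0},
    {"dp": [0,0,0.03],"twist": 0},
    {"dp": [0,0,0.03],"twist": 0},
    {"dp": [0,0,0],"twist": 0},
    {"dp": [0,0,0],"twist": 0}
  ]
}}

```text
time_s: 23.6
ee_pos: [0.5705, 0.3395, 0.2341]
eef_rot: [-3.141, -0.0, 0.004]
force: [-0.1, 0.4, -2.0]
grip_width: 0.0331
grip_force: 35.0
```

Contact is starting; the lid's weight is partly carried by the rim.

Call:
{"fn": "step_arm", "kwargs": {
  "deltas": [
    {"dp": [0,0,0.02],"twist": 0},
    {"dp": [0,0,0],"twist": 0},
    {"dp": [0,0,0],"twist": 0},
    {"dp": [0,0,0],"twist": 0}
  ]
}}

```text
time_s: 24.0
ee_pos: [0.5705, 0.3395, 0.234]
eef_rot: [-3.141, -0.001, 0.004]
force: [-2.5, -1.5, 6.0]
grip_width: 0.0337
grip_force: 35.0
```

Call:
{"fn": "step_arm", "kwargs": {
  "deltas": [
    {"dp": [0,0,0],"twist": 0},
    {"dp": [0,0,0],"twist": 0},
    {"dp": [0,0,0],"twist": 0},
    {"dp": [0,0,0],"twist": 0},
    {"dp": [0,0,0],"twist": 0},
    {"dp": [0,0,-0.3],"twist": 0},
    {"dp": [0,0,-0.6],"twist": 0},
    {"dp": [0,0,-0.8],"twist": 0},
    {"dp": [0,0,-0.8],"twist": 0},
    {"dp": [-0.8,0,0],"twist": 0},
    {"dp": [-0.8,0,0],"twist": 0},
    {"dp": [-0.8,0,0],"twist": 0}
  ],
  "gripper": 0.1
}}

```text
time_s: 25.2
ee_pos: [0.4734, 0.3389, 0.334]
eef_rot: [-3.141, -0.001, 0.003]
force: [0.2, -0.3, 0.8]
grip_width: 0.0518
grip_force: 0.0
```

Call:
{"fn": "step_arm", "kwargs": {
  "deltas": [
    {"dp": [-0.8,0,0],"twist": 0},
    {"dp": [-0.8,0,0],"twist": 0},
    {"dp": [0,0,0],"twist": 0},
    {"dp": [0,0,0],"twist": 0},
    {"dp": [0,0,0],"twist": 0}
  ]
}}

```text
time_s: 25.7
ee_pos: [0.4112, 0.3388, 0.3334]
eef_rot: [-3.141, -0.0, 0.003]
force: [1.1, -0.2, -0.4]
grip_width: 0.0516
grip_force: 0.0
```

```bash
python3 - <<'E'
from h import *
for cam in ['wrist','side','top']:
    o=ctrl.get_obs(); im,d=ctrl.camera(cam); cv2.imwrite(f'pics/c_{cam}.png',im[:,:,::-1])
    p,u,v=pts(cam,d,None,o); r=np.hypot(p[:,0]-.571,p[:,1]-.3395)
    k=(r<.014)&(p[:,2]>.236)&(p[:,2]<.256); f=(r<.069)&(r>.03)&(p[:,2]>.185)&(p[:,2]<.216)
    s=p[k]; print(cam,k.sum(),s.mean(0) if k.sum() else '')
    s=p[f]; A=np.c_[s-[.571,.3395,0],r[f]]; x=np.linalg.lstsq(np.c_[A[:,:2],A[:,3],np.ones(len(s))],s[:,2],rcond=None)[0] if len(s) else ''; print(' plane',x)
E
```

```text
wrist 26 [0.55765604 0.33955114 0.24545463]
 plane [-0.0003649   0.00029192 -0.14721886  0.20817806]
side 41 [0.57003013 0.33712463 0.24445352]
 plane [ 0.00983997  0.015985   -0.16638723  0.20874895]
top 88 [0.57037095 0.3399464  0.24674155]
 plane [-0.00109192  0.0058742  -0.15661047  0.20965927]
```

View pics/c_side.png

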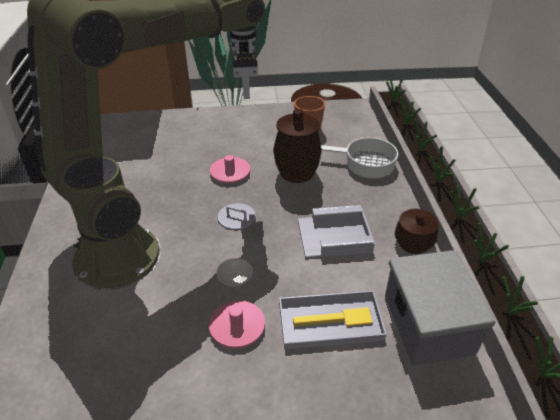

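The lid sits level on the jar at (299,122), with the knob top at about 0.246 m as it should be when seated. The spatula is flat in the tray and the arm is clear.

```bash
python3 -c "
from station import ctrl
print(ctrl.hand_in())"
```

```text
the job is handed in; nothing more can be done
None
```

I handed the job in at about 26 s. In the last pictures the spatula lay flat in the tray and the lid sat level and seated on the jar, lowered in the grip until it touched the rim; the hand-in gave no verdict.

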